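# Right the toppled bottles in the bottle rack and close up the row

### The job

In the bottle rack two square amber bottles have toppled against the sliding stop, one leaning on the other. Stand both of them upright again in the row between the standing things and the stop, let go of them so that they stand by themselves, and only then slide the stop up to the last bottle until the row is closed up, with no more than about a finger's width of play left in it all together. Let nothing fall over, do not shove the stop at bottles that still lean, and leave the red cup, the navy mug and the pepper tin where they are.

Things in the scene. Friction and masses are not known exactly. Their poses are not given: they have to be found in the camera images.
- rack: Bottle rack, fixed: bamboo board 124 mm wide (x) and 502 mm long (y, lane direction), turned up to 18 degrees. Origin on the worktop under the lane's centre line. x points away from the robot, y left. Lane floor 18 mm up. Lane 95 mm wide between 8 mm steel rails, top 92 mm up behind, 52 mm in front. Inner face of the right end panel (120 mm high) at y = -242.5 mm; left end open but for a low lip.
- stop (a joint): Sliding stop across the lane, m: 0 = fully out at the left, grows as it slides right (rack -y) to the row; range 0 to 0.17; about 4 N friction, stays where left. Bamboo panel 12 mm thick, top edge 124 mm above the worktop. Its inner face is at rack y = 0.2055 - value, so the lane is 0.448 - value long; the row's four things need 305 mm, so they are packed tight at about 0.143.
- stop_knob (a point): Centre of the dark round knob on the stop's outer (left) side, by which it is slid: a cylinder 25 mm thick and 30 mm long lying along the lane, on a 13 mm stem; 96 mm above the worktop, 42 mm outside the stop's inner face, free all round. Axes as the rack.
- stop_face (a point): Point at the foot of the stop's inner face, on the lane's centre line at floor height. Axes as the rack; the bottles belong on its -y side.
- bottle_inner: Toppled glass bottle nearer the standing things: amber, square, 75 mm wide, 208 mm tall, about 0.5 kg; flat sides to 117 mm, then tapering to a round red cap 35 mm across at 185 to 208 mm from the foot. Origin at the centre of its foot, z along its axis to the cap; the foot is a little uneven (stands up to 2 degrees off). It leans left (rack +y), 25 to 48 degrees from upright, on the other bottle, its lower foot edge on the lane floor.
- bottle_outer: The other toppled bottle, alike in all, nearer the stop: it leans left 25 to 48 degrees from upright on the top edge of the stop and carries the inner bottle.
- wine_bottle: Standing neighbour in the lane: green wine bottle, round, 74 mm across, 327 mm tall, body to 182 mm, then tapering to a 32 mm neck. About 0.75 kg. Origin at the centre of its foot, z up. It and the jar change places from time to time; the two stand next to the end panel.
- jar: Standing neighbour in the lane: clear round jar with black lid, 83 mm across, 208 mm tall, 0.42 kg. Origin at the centre of its foot, z up.
- cup_red: Bystander: small red cup, 59 mm across, 58 mm high, on the worktop off the left end of the rack. Origin at the centre of its underside (handle included).
- mug_navy: Bystander: navy mug, 84 mm across, 98 mm high, on the worktop behind the rack. Origin at the centre of its underside (handle included).
- pepper_tin: Bystander: grey pepper tin, 41 mm across, 51 mm high, on the worktop off the left end of the rack. Origin at the centre of its underside.
Things that resemble listed ones, but are neither listed nor needed, are in the scene too. Leave any yellow look-alike of the jar alone.

How it is judged:
By the outcome, as a careful person would: the job done as asked, in the order asked, and still so for the second after the job is handed in, with the robot touching nothing.
It also fails if it takes over 64 s, if anything falls off the work surface, if the arm or the gripper's body presses on something with over 40 N, if the wrist force passes 120 N, or if a joint passes its speed limit or range.

### The arm

A 7-joint arm with a two-finger parallel gripper is mounted at the origin on a cart in front of the work surface, level with it; the furniture and walls round the work are solid. World frame = base frame: x ahead of the robot, y to its left, z up, the work surface at z = 0. Lengths are in m, angles in rad, forces in N, time in s.
With the tool pointing down it reaches from about 0.4 to 0.9 m from the base axis. Payload 5.6 kg.
Tool frame: the origin (TCP) lies at the very end of the fingers, on their centre line; the grasp point (between the pads) lies manip.tcp_to_grasp behind it (manip.tcp_to_grasp is the distance from the TCP to the grasp point, in m); x points along the fingers, y is the direction in which the jaws open and shut, and the axes are right-handed (so a half turn about x gives the same grasp; the last joint's range is limited). The gripper opens to 92 mm and grips with 3 to 60 N. Pads are 20 mm wide; open, the fingers measure 128 mm over their backs; the gripper's body (75 mm by 189 mm) begins 69 mm behind the grasp point.
Start: joints at [-1.234, 0.468, -0.012, 1.603, 0.006, 1.071, -0.056], TCP at [0.241, 0.604, 0.186] pointing down, gripper open.
Joint ranges: [-2.53, 2.53], [-0.31, 2.02], [-1.57, 1.55], [0.28, 2.44], [-1.29, 4.43], [0.15, 1.84], [-2.92, 2.92]. Speed limits (rad/s): [2.57, 2.57, 3.14, 3.14, 3.14, 3.14, 3.14].

### API

Orientations are given as a unit quaternion [x, y, z, w].
In Python, from bench import manip gives the robot as it stands. The module is installed in compiled form; this text tells all that it offers.
- The arm moves only by the tool apply_moves, never from a script. Its argument "steps" is a list of rows, each a list of 5 numbers: the opening, from 0 (shut) to 1 (fully open), then the shift along the tool's x, y, z as a fraction of full scale, then the turn about the tool's x as a fraction of full scale. A call has 1 to 12 rows; each row shifts and turns the commanded pose from where the row before left it, along the tool's axes as they then stand; what a row does not reach is not made up. Full scale, the value 1, is 4 cm for a shift and 0.1 rad for a turn. A row lasts 1/10 s, in which the tool goes at most 50 mm and 8.59 degrees, less where a joint would pass 70% of its speed; a pose out of reach is approached as far as the arm can. A call with a number of a shift or a turn outside -1 to 1 is refused whole. A call with a gripper value outside its range is refused whole. The fingers move at their own pace and stop on an object; "newtons" is the grip in N (left out, the last holds). Time passes only in rows, so rows that do not move let the fingers close. It gives the time, the measured TCP pose, the force and the opening at its end, in the units of the state.
- manip.read_state(): the state, without advancing time (a new reading comes with each control period).
- manip.snapshot(name): name is "scene" or "top"; returns the picture (400x640x3 uint8, red, green, blue); there is no depth.
- manip.camera_info(name): a dict with "mtx" (3x3 intrinsics, pixels), "R" (3x3) and "t" (3): a world point X has camera coordinates R X + t. Camera axes: x right, y down, z forward; pixel columns grow to the right and rows downward; lengths in m; the calibration is good to about 2 mm. A picture is of the moment at which its call begins. camera_info takes no time and is no camera call.
- manip.sign_off(): hands the job in, once; it reports no verdict.
Trained networks look in the newest picture that a camera, given by its name, has taken for a name from the list of things; names that differ only in an ending like _2 or _b are one class to them, and where a whole thing is asked for, a point or a joint stands for the part that bears it (a point fixed in the world has none). Each returns a list of dicts, best first, with "score" (0 to 1); they miss things now and then, are a little off and sometimes report something else, mostly with a low value. They report only what shows in the picture. A call takes as long as a camera call. They do not tell look-alikes from the thing itself.
- manip.recognise(camera, label): "point" ([x, y, z] in m, in world coordinates, good to about 4 mm: the middle of the surface that is visible of it).
- manip.landmark_of(camera, label): "point" ([x, y, z] in m, in world coordinates, good to about 4 mm: a listed point, or the origin of a listed thing).
The state is a dict: "t": time; "qpos": joint angles; "joint_vel": joint speeds; "effort": joint torques, N m; "tool_pos": TCP position; "orientation": TCP orientation; "ft_force": force on the tool from outside, world axes, zero at the start; "wrist_torque": the same for the moment, N m; "finger_gap": finger opening in m.
Only numpy, scipy, OpenCV 4.12 (cv2) and the standard library are available. Lean on these libraries where they do the work, as an engineer would, in place of code of your own. Each camera call takes 0.05 s, during which the arm holds its last target. There are 200 camera calls.

## Working session

There is one attempt and no reset: what is moved stays moved. The work goes in short steps, Python scripts to look and compute and a tool call to move; the robot and the scene stay as the last step left them, time stands still between calls to the robot, and variables do not carry over. Pictures are saved under pics/ and viewed, about 8 in all and at most 12, crops included, and the job is handed in when it is done.

Besides the shell and the picture viewer there is one more tool, called after "Emit:" by a JSON object that holds its "fn" and its "kwargs", one argument or row to a line. apply_moves: Moves the arm, as the interface text tells. Its arguments: {"type":"object","properties":{"steps":{"type":"array"},"newtons":{"type":"number"}},"required":["steps"]}

```bash
mkdir -p pics
cat > h.py <<'E'
import numpy as np,cv2
from bench import manip
def snap(c,f):
    im=manip.snapshot(c); cv2.imwrite('pics/'+f,cv2.cvtColor(im,cv2.COLOR_RGB2BGR)); return im
def proj(c,X):
    k=manip.camera_info(c); X=np.atleast_2d(X); p=(k['mtx']@(k['R']@X.T+np.array(k['t']).reshape(3,1))).T
    return p[:,:2]/p[:,2:]
E
python3 - <<'E'
from h import *
np.set_printoptions(precision=3,suppress=True)
a=snap('scene','s1.png');b=snap('top','t1.png')
cv2.imwrite('pics/both1.png',cv2.cvtColor(np.vstack([a,b]),cv2.COLOR_RGB2BGR))
for c in('scene','top'):
    k=manip.camera_info(c);print(c,-np.array(k['R']).T@np.array(k['t']))
    for l in['rack','stop_knob','stop_face','bottle_inner','bottle_outer','wine_bottle','jar','cup_red','mug_navy','pepper_tin']:
        for fn in('landmark_of','recognise'):
            print(c,l,fn,[(np.round(d['point'],3).tolist(),round(d['score'],2)) for d in getattr(manip,fn)(c,l)[:3]])
print(manip.read_state(),manip.tcp_to_grasp)
E
```

```text
scene [-0.449 -0.16   1.018]
scene rack landmark_of [([0.434, -0.037, -0.001], 0.79)]
scene rack recognise [([0.377, 0.321, 0.037], 0.72), ([0.385, -0.104, 0.016], 0.57)]
scene stop_knob landmark_of []
scene stop_knob recognise []
scene stop_face landmark_of []
scene stop_face recognise []
scene bottle_inner landmark_of [([0.572, -0.169, -0.0], 0.62), ([0.435, -0.049, 0.035], 0.58)]
scene bottle_inner recognise [([0.411, -0.008, 0.124], 0.73)]
scene bottle_outer landmark_of [([0.444, 0.038, 0.04], 0.74)]
scene bottle_outer recognise [([0.415, 0.094, 0.122], 0.74)]
scene wine_bottle landmark_of [([0.428, -0.231, 0.018], 0.68)]
scene wine_bottle recognise [([0.401, -0.233, 0.181], 0.76)]
scene jar landmark_of [([0.43, -0.146, 0.023], 0.92), ([0.487, -0.408, 0.001], 0.62)]
scene jar recognise [([0.457, -0.401, 0.148], 0.64), ([0.399, -0.147, 0.171], 0.56)]
scene cup_red landmark_of [([0.402, 0.3, 0.001], 0.49)]
scene cup_red recognise [([0.377, 0.321, 0.039], 0.54)]
scene mug_navy landmark_of [([0.57, -0.17, -0.0], 0.57), ([0.429, -0.147, 0.022], 0.2)]
scene mug_navy recognise []
scene 
[... 1182 characters left out ...]
mug_navy landmark_of [([0.429, -0.228, 0.022], 0.53)]
top mug_navy recognise [([0.591, -0.182, 0.066], 0.87)]
top pepper_tin landmark_of [([0.512, 0.298, 0.001], 0.52)]
top pepper_tin recognise [([0.503, 0.297, 0.052], 0.54)]
{'t': 2.1, 'qpos': array([-1.234,  0.468, -0.012,  1.603,  0.006,  1.071, -0.056]), 'joint_vel': array([ 0.002,  0.001, -0.   ,  0.   ,  0.001,  0.   , -0.001]), 'effort': array([ -0.   , -52.04 ,  -0.013, -24.405,  -0.057,   0.011,   0.   ]), 'tool_pos': array([0.241, 0.604, 0.186]), 'orientation': array([ 0.134,  0.694, -0.133,  0.694]), 'ft_force': array([0.246, 0.096, 0.433]), 'wrist_torque': array([-0.026,  0.01 , -0.039]), 'finger_gap': 0.09182975226640315} 0.0187
```

View pics/s1.png

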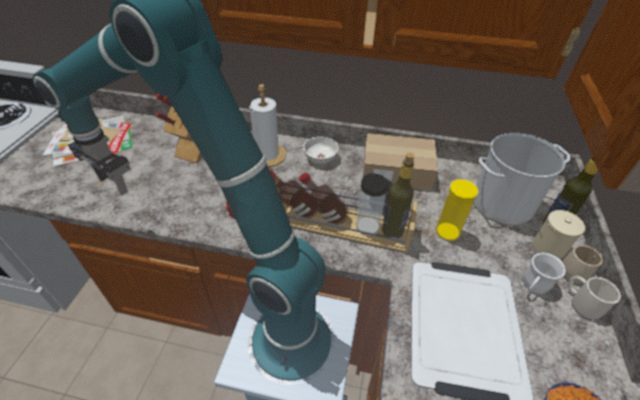

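View pics/t1.png

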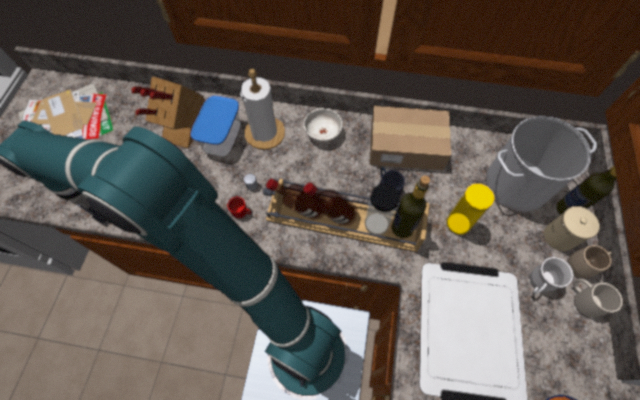

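The scene view shows the standing row (jar at ~(375,205), wine bottle at ~(398,200)), and the bottles are partly hidden by the arm. The top view shows the red caps at ~(272,187) and (311,190), the jar at (376,222) and the wine bottle at (410,215). Next I'll crop both for detail.

Run:
```python
from h import *
a=cv2.imread('pics/s1.png')[150:260,215:435];b=cv2.imread('pics/t1.png')[160:260,235:435]
r=lambda i:cv2.resize(i,(780,int(780*i.shape[0]/i.shape[1])),interpolation=cv2.INTER_CUBIC)
v=np.vstack([r(a),r(b)]);v=cv2.resize(v,None,fx=.76,fy=.76);print(v.shape);cv2.imwrite('pics/crop1.png',v)
for n in('s1','t1'):
    i=cv2.imread(f'pics/{n}.png').astype(int); m=((i[...,2]>80)&(i[...,1]<45)&(i[...,0]<60)&(i[...,2]>3*i[...,1])).astype('uint8')
    m[:150]=0;m[260:]=0
    k=cv2.connectedComponentsWithStats(m)
    for s,c in zip(k[2][1:],k[3][1:]):
        if s[4]>4:print(n,s,c.round(1))
```

```text
(593, 593, 3)
t1 [267 180  10   8  58] [271.4 183.6]
t1 [304 184  11   9  64] [308.5 187.7]
t1 [229 198  20  16 133] [238.6 207.8]
```

View pics/crop1.png

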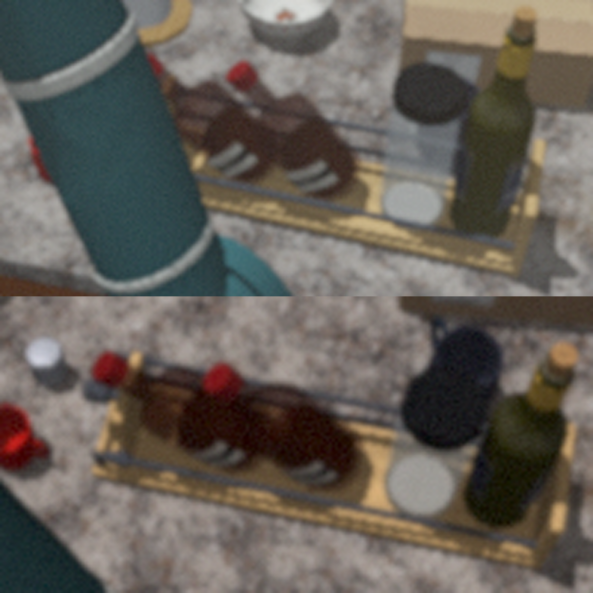

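The upper crop (scene) shows the inner cap at full-frame (304.8,177.8), with the outer cap just peeking out at ~(272.5,174). The lower crop (top) shows the caps at (309,188) and (271.5,184). Next I'll triangulate them and fit the tilts.

```bash
cat >> h.py <<'E'
def tri(u,v,c1='scene',c2='top'):
    P=[]
    for c in(c1,c2):
        k=manip.camera_info(c);P.append(np.array(k['mtx'])@np.c_[k['R'],np.array(k['t']).reshape(3)])
    X=cv2.triangulatePoints(P[0],P[1],np.float64(u),np.float64(v))[:,0];X=X[:3]/X[3]
    return X,proj(c1,X)[0]-u,proj(c2,X)[0]-v
def onplane(c,u,x=None,z=None,P=None,n=None):
    k=manip.camera_info(c);R=np.array(k['R']);o=-R.T@np.array(k['t']).reshape(3);d=R.T@np.linalg.solve(k['mtx'],[*u,1]);return o+d*((np.array(P)-o)@n)/(d@n)
E
python3 - <<'E'
from h import *
from scipy.spatial.transform import Rotation as Ro
np.set_printoptions(precision=4,suppress=True)
print(tri((304.8,177.8),(309.2,188)));print(tri((272.5,174.5),(271.7,183.8)))
O=np.array([.434,-.035,0]);yw=-np.arctan2(.019,.4)
ex=np.array([np.cos(yw),np.sin(yw),0])
for u in((309.2,188),(271.7,183.8)):print(onplane('top',u,P=O,n=ex))
print(onplane('scene',(304.8,177.8),P=O,n=ex),np.degrees(yw))
print(Ro.from_quat(manip.read_state()['orientation']).as_matrix())
E
```

```text
(array([0.4341, 0.0688, 0.19  ]), array([-0.3842,  0.0118]), array([ 0.3966, -0.0359]))
(array([0.4347, 0.1792, 0.1802]), array([-1.5022, -0.0132]), array([ 1.5553, -0.1293]))
[0.439  0.0712 0.1797]
[0.4446 0.1887 0.1584]
[0.4389 0.0688 0.1858] -2.719505461272505
[[ 0.      0.3708  0.9287]
 [ 0.      0.9287 -0.3708]
 [-1.      0.      0.    ]]
```

Emit:
{"fn": "apply_moves", "kwargs": {
  "steps": [
    [1, -0.4, -0.85, 0.76, 0],
    [1, -0.4, -0.85, 0.76, 0],
    [1, -0.2, -0.85, 0.76, 0],
    [1, -0.2, -0.85, 0.76, 0],
    [1, -0.2, -0.85, 0.76, 0],
    [1, -0.2, -0.85, 0.76, 0],
    [1, -0.2, -0.85, 0.76, 0],
    [1, -0.2, -0.85, 0.76, 0],
    [1, -0.2, -0.85, 0.76, 0],
    [1, -0.2, -0.85, 0.76, 0],
    [1, -0.2, -0.85, 0.76, 0],
    [1, 0, -0.85, 0.76, 0]
  ],
  "newtons": 15
}}

```text
t: 3.3
tool_pos: [0.4295, 0.0879, 0.2913]
orientation: [0.134, 0.694, -0.133, 0.695]
ft_force: [1.0, 1.1, 0.4]
finger_gap: 0.0916
```

Emit:
{"fn": "apply_moves", "kwargs": {
  "steps": [
    [1, 0, 0, 0, 1],
    [1, 0, 0, 0, 1],
    [1, 0, 0, 0, 1],
    [1, 0, 0, 0, 1],
    [1, 0, 0, 0, 1],
    [1, 0, 0, 0, 1],
    [1, 0, 0, 0, 1],
    [1, 0, 0, 0, 1],
    [1, 0, 0, 0, 1],
    [1, 0, 0, 0, 1],
    [1, 0, 0, 0, 1],
    [1, 0, 0, 0, 1]
  ]
}}

```text
t: 4.5
tool_pos: [0.4285, 0.0895, 0.2901]
orientation: [0.503, 0.497, -0.503, 0.497]
ft_force: [0.1, -0.5, -0.6]
finger_gap: 0.092
```

```bash
cat >> h.py <<'E'
from scipy.spatial.transform import Rotation as Ro
def need(target,yaw=None):
    s=manip.read_state();M=Ro.from_quat(s['orientation']).as_matrix()
    d=M.T@(np.array(target)-s['tool_pos']);print('t',round(s['t'],2),'pos',s['tool_pos'].round(4),'yaw_y',np.degrees(np.arctan2(M[1,1],M[0,1])).round(2),'F',s['ft_force'].round(1),'gap',round(s['finger_gap'],4),'q7',s['qpos'][6].round(2),'need/40mm',(d/.04).round(2))
E
python3 - <<'E'
from h import *
need((.438,.074,.186))
a=snap('scene','s2.png');b=snap('top','t2.png')
for c in('scene','top'):
    for l in['rack','stop_knob','stop_face','bottle_inner','bottle_outer','jar','wine_bottle']:
        print(c,l,[(np.round(d['point'],3).tolist(),round(d['score'],2)) for d in manip.landmark_of(c,l)[:2]])
r=lambda i:cv2.resize(i,(590,int(590*i.shape[0]/i.shape[1])),interpolation=cv2.INTER_CUBIC)
cv2.imwrite('pics/crop2.png',cv2.cvtColor(np.vstack([r(a[150:260,215:435]),r(b[160:260,235:435])]),cv2.COLOR_RGB2BGR))
E
```

```text
t 4.5 pos [0.4285 0.0895 0.2901] yaw_y -0.76 F [ 0.1 -0.5 -0.6] gap 0.092 q7 -0.3 need/40mm [2.6  0.24 0.38]
scene rack [([0.431, -0.035, 0.001], 0.84)]
scene stop_knob [([0.448, 0.213, 0.098], 0.54)]
scene stop_face []
scene bottle_inner [([0.434, -0.049, 0.04], 0.63)]
scene bottle_outer []
scene jar [([0.428, -0.146, 0.022], 0.87), ([0.484, -0.412, 0.005], 0.74)]
scene wine_bottle [([0.428, -0.229, 0.019], 0.65)]
top rack []
top stop_knob [([0.445, 0.212, 0.095], 0.38)]
top stop_face []
top bottle_inner [([0.432, -0.053, 0.038], 0.5), ([0.429, -0.148, 0.02], 0.16)]
top bottle_outer [([0.431, -0.149, 0.02], 0.51)]
top jar [([0.428, -0.146, 0.02], 0.76), ([0.479, -0.416, 0.002], 0.72)]
top wine_bottle [([0.424, -0.23, 0.019], 0.91)]
```

View pics/crop2.png

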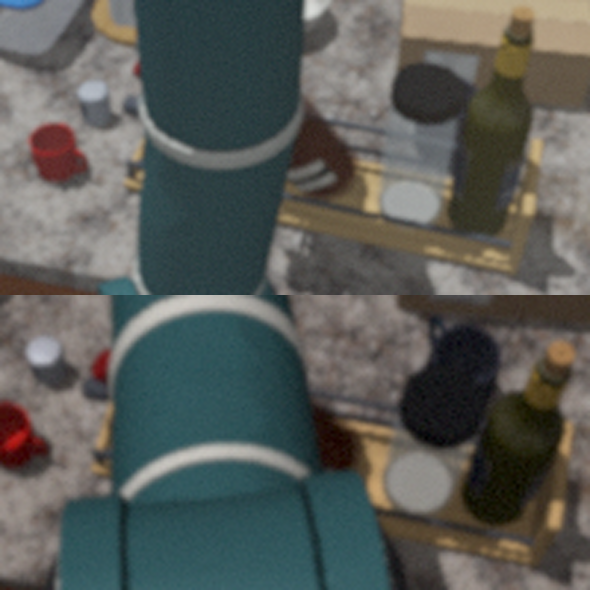

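The arm hides the bottles in both views (only the inner foot shows, at crop (330,160)), so I'll go by the earlier measurements. They agree with the landmark of the knob and jar.

Emit:
{"fn": "apply_moves", "kwargs": {
  "steps": [
    [1, 0.2, 0.26, 0.36, 0.3],
    [1, 0.6, 0, 0, 0],
    [1, 0.6, 0, 0, 0],
    [1, 0.6, 0, 0, 0],
    [1, 0.5, 0, 0, 0],
    [1, 0.35, 0, 0, 0],
    [1, 0, 0, 0, 0]
  ],
  "newtons": 12
}}

```text
t: 6.0
tool_pos: [0.4377, 0.0733, 0.1738]
orientation: [-0.509, -0.49, 0.512, -0.489]
ft_force: [-0.9, 0.2, -0.0]
finger_gap: 0.0921
```

Emit:
{"fn": "apply_moves", "kwargs": {
  "steps": [
    [0, 0, 0, 0, 0],
    [0, 0, 0, 0, 0],
    [0, 0, 0, 0, 0],
    [0, 0, 0, 0, 0],
    [0, 0, 0, 0, 0],
    [0, 0, 0, 0, 0],
    [0, 0, 0, 0, 0],
    [0, 0, 0, 0, 0]
  ],
  "newtons": 12
}}

```text
t: 6.8
tool_pos: [0.4387, 0.0751, 0.1759]
orientation: [-0.51, -0.49, 0.51, -0.49]
ft_force: [-0.3, 0.2, 1.4]
finger_gap: 0.03
```

Run:
```python
from h import *
need((.439,.075,.176))
```

```text
t 6.8 pos [0.4387 0.0751 0.1759] yaw_y -2.24 F [-0.3  0.2  1.4] gap 0.03 q7 -0.22 need/40mm [-0.    0.01  0.  ]
```

Emit:
{"fn": "apply_moves", "kwargs": {
  "steps": [
    [0, 0, 0, 0, 0],
    [0, 0, 0, 0, 0]
  ]
}}

```text
t: 7.0
tool_pos: [0.4394, 0.0757, 0.1765]
orientation: [0.51, 0.49, -0.509, 0.49]
ft_force: [-2.1, 0.8, 4.8]
finger_gap: 0.0226
```

Run:
```python
from h import *
need((.439,.075,.176))
a=snap('scene','s3.png');b=snap('top','t3.png')
r=lambda i:cv2.resize(i,(590,int(590*i.shape[0]/i.shape[1])),interpolation=cv2.INTER_CUBIC)
cv2.imwrite('pics/crop3.png',cv2.cvtColor(np.vstack([r(a[150:260,215:435]),r(b[160:260,235:435])]),cv2.COLOR_RGB2BGR))
```

```text
t 7.0 pos [0.4394 0.0757 0.1765] yaw_y -2.22 F [-2.1  0.8  4.8] gap 0.0226 q7 -0.22 need/40mm [ 0.01 -0.01  0.02]
```

Emit:
{"fn": "apply_moves", "kwargs": {
  "steps": [
    [0.65, 0, 0, 0, 0],
    [0.65, 0, 0, 0, 0],
    [0.65, 0, 0, 0, 0],
    [0.65, 0, 0, 0, 0],
    [0.65, 0.2, 0, 0.05, 0],
    [0.65, 0.15, 0, 0.05, 0],
    [0.65, 0, 0, 0, 0]
  ]
}}

```text
t: 7.8
tool_pos: [0.4377, 0.0703, 0.1606]
orientation: [-0.509, -0.49, 0.511, -0.49]
ft_force: [0.2, -0.1, -0.4]
finger_gap: 0.0601
```

Emit:
{"fn": "apply_moves", "kwargs": {
  "steps": [
    [0, 0, 0, 0, 0],
    [0, 0, 0, 0, 0],
    [0, 0, 0, 0, 0],
    [0, 0, 0, 0, 0]
  ]
}}

```text
t: 8.2
tool_pos: [0.4387, 0.0711, 0.1621]
orientation: [0.51, 0.49, -0.51, 0.49]
ft_force: [-1.3, -0.9, 0.9]
finger_gap: 0.0346
```

Emit:
{"fn": "apply_moves", "kwargs": {
  "steps": [
    [0, 0, 0, 0, 0],
    [0, 0, 0, 0, 0]
  ]
}}

```text
t: 8.4
tool_pos: [0.4386, 0.0711, 0.162]
orientation: [0.51, 0.49, -0.51, 0.49]
ft_force: [-0.0, -0.3, 0.7]
finger_gap: 0.0348
```

View pics/crop3.png

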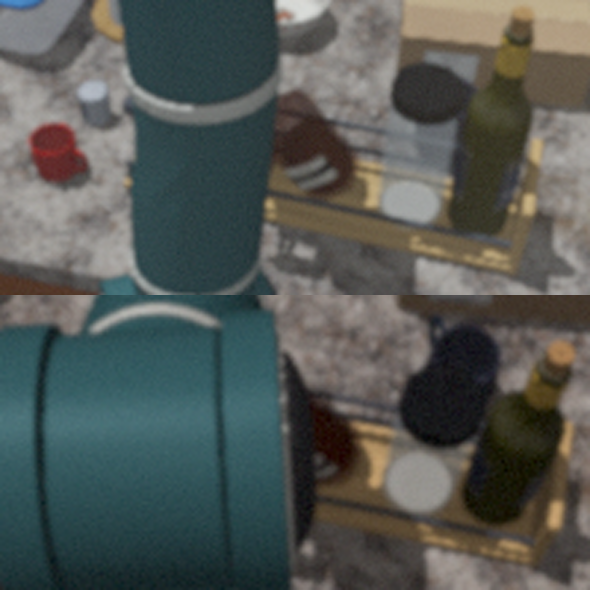

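The picture shows the arm over the rack, with only the inner foot visible at crop (330,165). The gap is steady at 34.8 mm, so the cap is held. I'll raise the bottle along an arc.

Emit:
{"fn": "apply_moves", "kwargs": {
  "steps": [
    [0, -0.2, 0, 0.25, 0],
    [0, -0.2, 0, 0.27, 0],
    [0, -0.16, 0, 0.28, 0],
    [0, -0.12, 0, 0.28, 0],
    [0, -0.08, 0, 0.28, 0],
    [0, -0.07, 0, 0.28, 0],
    [0, 0, 0, 0, 0]
  ]
}}

```text
t: 9.1
tool_pos: [0.4362, 0.0038, 0.1954]
orientation: [0.511, 0.489, -0.51, 0.49]
ft_force: [-0.5, 0.1, -5.0]
finger_gap: 0.0346
```

Run:
```python
from h import *
need((.434,-.060,.2))
a=snap('scene','s4.png');b=snap('top','t4.png')
r=lambda i:cv2.resize(i,(590,int(590*i.shape[0]/i.shape[1])),interpolation=cv2.INTER_CUBIC)
cv2.imwrite('pics/crop4.png',cv2.cvtColor(np.vstack([r(a[150:260,215:435]),r(b[160:260,235:435])]),cv2.COLOR_RGB2BGR))
```

```text
t 9.1 pos [0.4362 0.0038 0.1954] yaw_y -2.39 F [-0.5  0.1 -5. ] gap 0.0346 q7 -0.08 need/40mm [-0.11  0.01  1.6 ]
```

View pics/crop4.png

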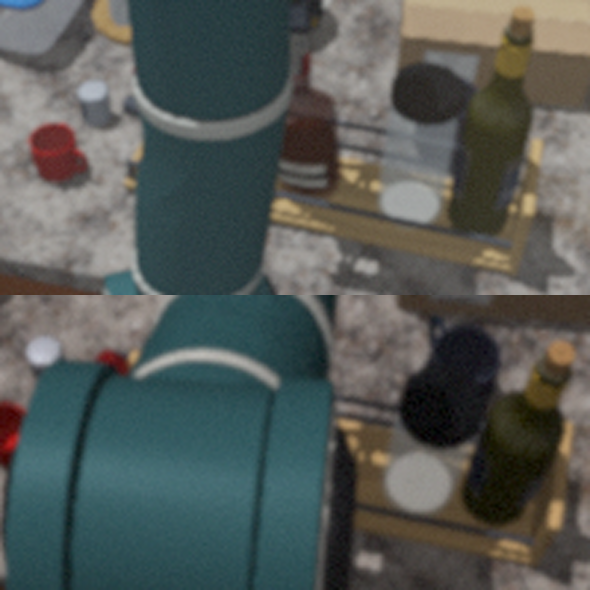

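The inner bottle now hangs nearly upright from the cap, at crop (310,130), and the full 5 N of its weight is on the wrist. I'll carry it to just beside the jar and lower it.

Emit:
{"fn": "apply_moves", "kwargs": {
  "steps": [
    [0, -0.15, 0, 0, 0],
    [0, 0, 0, 0.3, 0],
    [0, 0, 0, 0.35, 0],
    [0, 0, 0, 0.35, 0],
    [0, 0, 0, 0.35, 0],
    [0, 0, 0, 0.2, 0],
    [0, 0, 0, 0, 0],
    [0, 0, 0, 0, 0]
  ]
}}

```text
t: 10.0
tool_pos: [0.4337, -0.0561, 0.2011]
orientation: [0.51, 0.49, -0.51, 0.49]
ft_force: [0.4, 0.3, -5.0]
finger_gap: 0.0345
```

Emit:
{"fn": "apply_moves", "kwargs": {
  "steps": [
    [0, 0.1, 0, 0, 0],
    [0, 0.1, 0, 0, 0],
    [0, 0, 0, 0, 0]
  ]
}}

```text
t: 10.3
tool_pos: [0.433, -0.0562, 0.1923]
orientation: [-0.509, -0.491, 0.51, -0.49]
ft_force: [-0.5, 0.5, -5.3]
finger_gap: 0.0346
```

Run:
```python
from h import *
need((.434,-.060,.2))
a=snap('scene','s5.png');b=snap('top','t5.png')
cv2.imwrite('pics/crop5.png',cv2.cvtColor(cv2.resize(a[150:260,265:435],(765,495),interpolation=cv2.INTER_CUBIC),cv2.COLOR_RGB2BGR))
```

```text
t 10.3 pos [ 0.433  -0.0562  0.1923] yaw_y -2.19 F [-0.5  0.5 -5.3] gap 0.0346 q7 0.07 need/40mm [-0.19  0.03  0.09]
```

View pics/crop5.png

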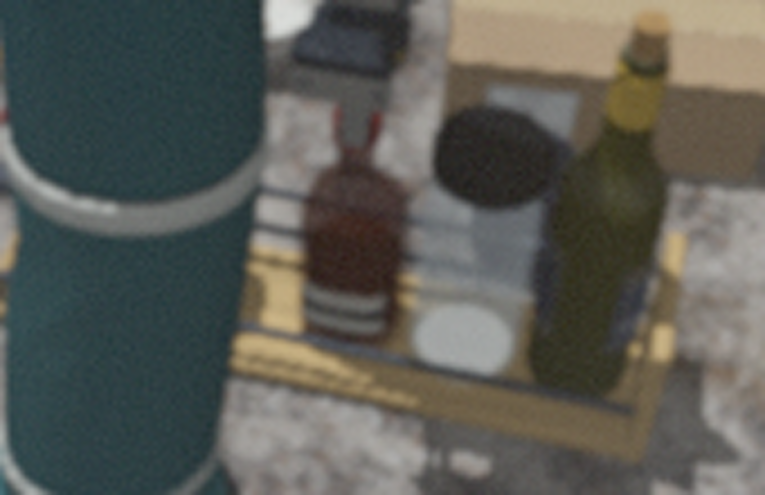

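It hangs vertically at crop (355,240), just left of the jar, whose edge is at x≈412. I'll lower it until it touches down.

Emit:
{"fn": "apply_moves", "kwargs": {
  "steps": [
    [0, 0.08, 0, 0, 0],
    [0, 0.08, 0, 0, 0],
    [0, 0, 0, 0, 0]
  ]
}}

```text
t: 10.7
tool_pos: [0.4352, -0.0569, 0.1876]
orientation: [0.51, 0.489, -0.509, 0.491]
ft_force: [0.3, -0.4, 1.9]
finger_gap: 0.0343
```

Emit:
{"fn": "apply_moves", "kwargs": {
  "steps": [
    [0.6, 0, 0, 0, 0],
    [0.6, 0, 0, 0, 0],
    [0.6, 0, 0, 0, 0],
    [0.6, 0, 0, 0, 0]
  ]
}}

```text
t: 11.1
tool_pos: [0.4335, -0.0564, 0.1866]
orientation: [-0.51, -0.49, 0.51, -0.49]
ft_force: [-0.9, 0.4, -0.8]
finger_gap: 0.0551
```

Emit:
{"fn": "apply_moves", "kwargs": {
  "steps": [
    [0.6, -0.7, 0, 0, 0],
    [0.8, -1, 0, 0, 0],
    [1, -1, 0, 0, 0],
    [1, 0, 0, -1, 0],
    [1, 0, 0, -1, 0],
    [1, 0, 0, -1, 0],
    [1, 0, 0, -1, 0],
    [1, 0, 0, -1, 0],
    [1, 0, 0, -1, 0],
    [1, 0, 0, -1, 0],
    [1, 0, 0, -1, 0],
    [1, 0, 0, -1, 0]
  ]
}}

```text
t: 12.3
tool_pos: [0.4474, 0.3048, 0.2945]
orientation: [-0.51, -0.49, 0.51, -0.49]
ft_force: [0.4, 0.3, -0.0]
finger_gap: 0.0918
```

Run:
```python
from h import *
need((.444,.18,.17))
a=snap('scene','s6.png');b=snap('top','t6.png')
r=lambda i:cv2.resize(i,(590,int(590*i.shape[0]/i.shape[1])),interpolation=cv2.INTER_CUBIC)
cv2.imwrite('pics/crop6.png',cv2.cvtColor(np.vstack([r(a[150:260,215:435]),r(b[160:260,235:435])]),cv2.COLOR_RGB2BGR))
for c in('scene','top'):
    for l in['bottle_inner','bottle_outer','jar','stop_face']:
        print(c,l,[(np.round(d['point'],3).tolist(),round(d['score'],2)) for d in manip.landmark_of(c,l)[:2]])
```

```text
t 12.3 pos [0.4474 0.3048 0.2945] yaw_y -2.23 F [ 0.4  0.3 -0. ] gap 0.0918 q7 -0.67 need/40mm [3.11 0.04 3.12]
scene bottle_inner [([0.435, -0.052, 0.02], 0.81)]
scene bottle_outer [([0.444, 0.043, 0.042], 0.77)]
scene jar [([0.428, -0.145, 0.02], 0.88)]
scene stop_face []
top bottle_inner [([0.433, -0.06, 0.02], 0.74), ([0.574, -0.164, -0.001], 0.72)]
top bottle_outer [([0.442, 0.048, 0.039], 0.72)]
top jar [([0.429, -0.148, 0.019], 0.82), ([0.48, -0.412, 0.001], 0.8)]
top stop_face []
```

View pics/crop6.png

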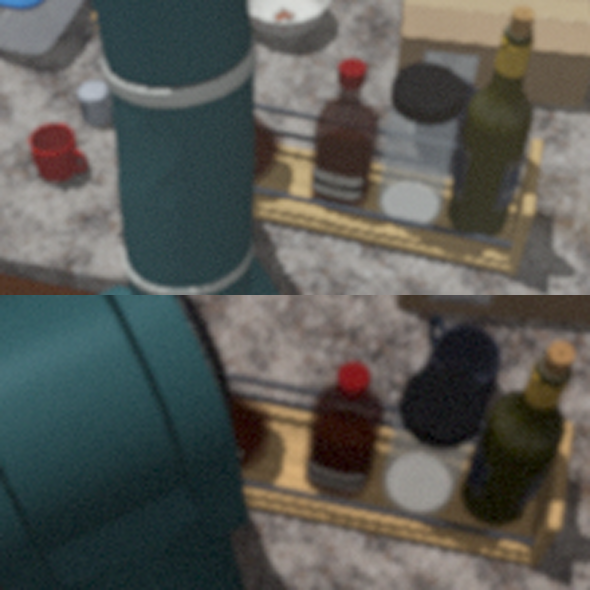

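The inner bottle stands by itself at crop (345,130) in the scene view, with foot y ≈ -0.057. The outer foot shows at ~(262,150) and hasn't moved. I'll do the outer cap the same way, aiming just under cap centre.

Emit:
{"fn": "apply_moves", "kwargs": {
  "steps": [
    [1, 0, 0, 0.9, 0],
    [1, 0, 0, 0.9, 0],
    [1, 0, 0, 0.9, 0],
    [1, 0.4, 0.03, 0.55, 0],
    [1, 0.7, 0, 0, 0],
    [1, 0.7, 0, 0, 0],
    [1, 0.7, 0, 0, 0],
    [1, 0.5, 0, 0, 0],
    [1, 0.35, 0, 0, 0],
    [1, 0, 0, 0, 0]
  ],
  "newtons": 12
}}

```text
t: 13.8
tool_pos: [0.4426, 0.1722, 0.1593]
orientation: [-0.509, -0.49, 0.511, -0.49]
ft_force: [-0.0, 1.4, 0.6]
finger_gap: 0.0919
```

Emit:
{"fn": "apply_moves", "kwargs": {
  "steps": [
    [0, 0, 0, 0, 0],
    [0, 0, 0, 0, 0],
    [0, 0, 0, 0, 0],
    [0, 0, 0, 0, 0],
    [0, 0, 0, 0, 0],
    [0, 0, 0, 0, 0],
    [0, 0, 0, 0, 0],
    [0, 0, 0, 0, 0]
  ]
}}

```text
t: 14.6
tool_pos: [0.4434, 0.1734, 0.1608]
orientation: [-0.509, -0.49, 0.51, -0.49]
ft_force: [-3.0, 1.1, 3.2]
finger_gap: 0.0298
```

Emit:
{"fn": "apply_moves", "kwargs": {
  "steps": [
    [0, 0, 0, 0, 0],
    [0, 0, 0, 0, 0]
  ]
}}

```text
t: 14.8
tool_pos: [0.4439, 0.1728, 0.161]
orientation: [-0.51, -0.49, 0.51, -0.49]
ft_force: [-1.5, -3.1, 5.2]
finger_gap: 0.0173
```

The fingers slipped off the top of the cap, and the reaction says the cap lies lower and further left. I'll open, shift and grip again.

Emit:
{"fn": "apply_moves", "kwargs": {
  "steps": [
    [0.65, 0, 0, 0, 0],
    [0.65, 0, 0, 0, 0],
    [0.65, 0, 0, 0, 0],
    [0.65, 0, 0, 0, 0],
    [0.65, 0, 0, 0, 0],
    [0.65, 0.2, 0, -0.1, 0],
    [0.65, 0.15, 0, -0.1, 0],
    [0.65, 0, 0, 0, 0]
  ]
}}

```text
t: 15.6
tool_pos: [0.4433, 0.1818, 0.1455]
orientation: [-0.509, -0.491, 0.51, -0.49]
ft_force: [0.8, -0.1, 0.3]
finger_gap: 0.0596
```

Emit:
{"fn": "apply_moves", "kwargs": {
  "steps": [
    [0, 0, 0, 0, 0],
    [0, 0, 0, 0, 0],
    [0, 0, 0, 0, 0],
    [0, 0, 0, 0, 0]
  ]
}}

```text
t: 16.0
tool_pos: [0.444, 0.1812, 0.1469]
orientation: [0.51, 0.49, -0.51, 0.49]
ft_force: [-1.0, -0.4, 0.5]
finger_gap: 0.0347
```

Emit:
{"fn": "apply_moves", "kwargs": {
  "steps": [
    [0, 0, 0, 0, 0],
    [0, 0, 0, 0, 0],
    [0, 0, 0, 0, 0]
  ]
}}

```text
t: 16.3
tool_pos: [0.4441, 0.1813, 0.1468]
orientation: [0.51, 0.49, -0.51, 0.49]
ft_force: [-1.2, 0.6, 1.4]
finger_gap: 0.0344
```

Emit:
{"fn": "apply_moves", "kwargs": {
  "steps": [
    [0, -0.17, 0, 0.21, 0],
    [0, -0.17, 0, 0.21, 0],
    [0, -0.14, 0, 0.22, 0],
    [0, -0.14, 0, 0.22, 0],
    [0, -0.12, 0, 0.23, 0],
    [0, -0.1, 0, 0.23, 0],
    [0, -0.08, 0, 0.24, 0],
    [0, -0.07, 0, 0.24, 0],
    [0, 0, 0, 0, 0]
  ]
}}

```text
t: 17.2
tool_pos: [0.4415, 0.1079, 0.1866]
orientation: [0.51, 0.49, -0.51, 0.49]
ft_force: [0.4, -0.4, -2.3]
finger_gap: 0.0348
```

Emit:
{"fn": "apply_moves", "kwargs": {
  "steps": [
    [0, -0.08, 0, 0.24, 0],
    [0, -0.08, 0, 0.24, 0],
    [0, -0.05, 0, 0.24, 0],
    [0, -0.04, 0, 0.24, 0],
    [0, 0, 0, 0.24, 0],
    [0, 0, 0, 0.24, 0],
    [0, 0, 0, 0, 0]
  ]
}}

```text
t: 17.9
tool_pos: [0.4389, 0.0499, 0.1962]
orientation: [-0.51, -0.489, 0.511, -0.49]
ft_force: [0.0, -1.4, -4.3]
finger_gap: 0.0342
```

Run:
```python
from h import *
need((.438,.030,.2))
a=snap('scene','s7.png');b=snap('top','t7.png')
r=lambda i:cv2.resize(i,(590,int(590*i.shape[0]/i.shape[1])),interpolation=cv2.INTER_CUBIC)
cv2.imwrite('pics/crop7.png',cv2.cvtColor(np.vstack([r(a[150:260,215:435]),r(b[160:260,235:435])]),cv2.COLOR_RGB2BGR))
```

```text
t 17.9 pos [0.4389 0.0499 0.1962] yaw_y -2.38 F [ 0.  -1.4 -4.3] gap 0.0342 q7 -0.19 need/40mm [-0.09 -0.    0.5 ]
```

View pics/crop7.png

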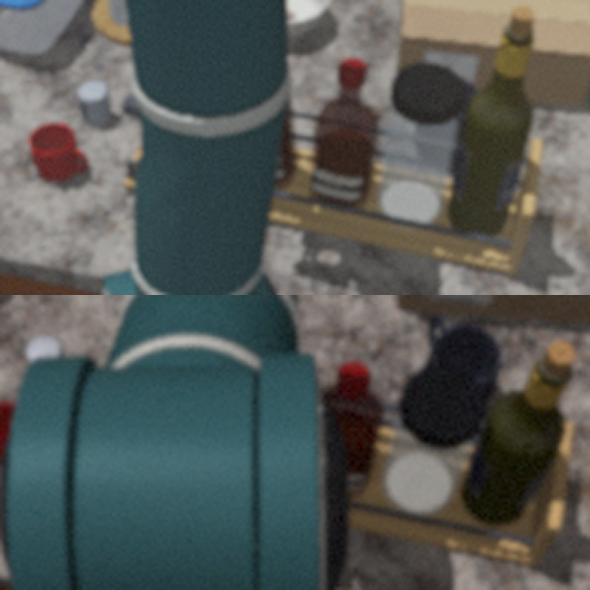

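The outer bottle's right edge shows at crop x≈292, upright, ~30 mm from the inner bottle's edge at x≈315. I'll bring it 20 mm closer and lower it.

Emit:
{"fn": "apply_moves", "kwargs": {
  "steps": [
    [0, -0.1, 0, 0, 0],
    [0, 0, 0, 0.17, 0],
    [0, 0, 0, 0.17, 0],
    [0, 0, 0, 0.16, 0],
    [0, 0, 0, 0, 0],
    [0, 0, 0, 0, 0]
  ]
}}

```text
t: 18.6
tool_pos: [0.4383, 0.0314, 0.2003]
orientation: [-0.51, -0.49, 0.51, -0.49]
ft_force: [-0.9, -0.6, -4.2]
finger_gap: 0.0342
```

Emit:
{"fn": "apply_moves", "kwargs": {
  "steps": [
    [0, 0.08, 0, 0, 0],
    [0, 0.08, 0, 0, 0],
    [0, 0.06, 0, 0, 0],
    [0, 0, 0, 0, 0]
  ]
}}

```text
t: 19.0
tool_pos: [0.4379, 0.0317, 0.1909]
orientation: [-0.509, -0.49, 0.51, -0.49]
ft_force: [-0.7, -1.5, -4.4]
finger_gap: 0.0343
```

Run:
```python
from h import *
need((.438,.030,.19))
a=snap('scene','s8.png');b=snap('top','t8.png')
cv2.imwrite('pics/crop8.png',cv2.cvtColor(cv2.resize(a[150:260,265:435],(765,495),interpolation=cv2.INTER_CUBIC),cv2.COLOR_RGB2BGR))
```

```text
t 19.0 pos [0.4379 0.0317 0.1909] yaw_y -2.22 F [-0.7 -1.5 -4.4] gap 0.0343 q7 -0.14 need/40mm [0.02 0.   0.04]
```

View pics/crop8.png

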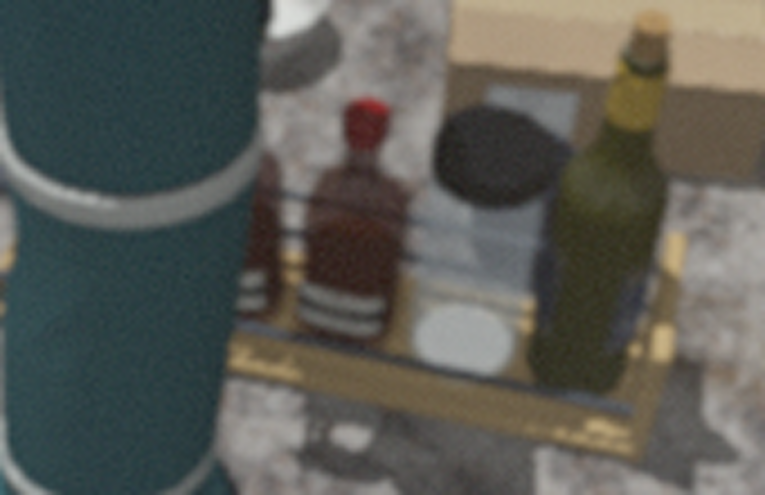

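Emit:
{"fn": "apply_moves", "kwargs": {
  "steps": [
    [0, 0.06, 0, 0, 0],
    [0, 0.06, 0, 0, 0],
    [0, 0, 0, 0, 0]
  ]
}}

```text
t: 19.4
tool_pos: [0.4406, 0.0325, 0.1882]
orientation: [0.511, 0.489, -0.508, 0.491]
ft_force: [-0.0, 0.2, 5.5]
finger_gap: 0.034
```

The outer bottle is upright (right edge at crop x≈278, inner's left edge at ≈300), and the last move set it down. I'll release.

Emit:
{"fn": "apply_moves", "kwargs": {
  "steps": [
    [0, -0.03, 0, 0, 0],
    [0.6, 0, 0, 0, 0],
    [0.6, 0, 0, 0, 0],
    [0.6, 0, 0, 0, 0],
    [0.6, 0, 0, 0, 0],
    [0.6, 0, 0, 0, 0]
  ]
}}

```text
t: 20.0
tool_pos: [0.4381, 0.0317, 0.1878]
orientation: [-0.51, -0.49, 0.51, -0.49]
ft_force: [-1.0, 1.1, 0.2]
finger_gap: 0.0551
```

Emit:
{"fn": "apply_moves", "kwargs": {
  "steps": [
    [0.6, -0.7, 0, 0, 0],
    [0.8, -1, 0, 0, 0],
    [0.8, -1, 0, 0, 0],
    [0.6, 0, 0, -1, 0],
    [0.6, 0, 0, -1, 0],
    [0.6, 0, 0, -1, 0],
    [0.6, 0, 0, -1, 0],
    [0.6, 0, 0, -1, 0],
    [0.6, 0, 0, -1, 0],
    [0.6, 0, 0, 0, 0]
  ]
}}

```text
t: 21.0
tool_pos: [0.4461, 0.2772, 0.2951]
orientation: [-0.508, -0.493, 0.508, -0.492]
ft_force: [-0.4, 0.0, 0.2]
finger_gap: 0.0555
```

Run:
```python
from h import *
need((.446,.215,.08))
a=snap('scene','s9.png');b=snap('top','t9.png')
r=lambda i:cv2.resize(i,(590,int(590*i.shape[0]/i.shape[1])),interpolation=cv2.INTER_CUBIC)
cv2.imwrite('pics/crop9.png',cv2.cvtColor(np.vstack([r(a[150:260,215:435]),r(b[160:260,235:435])]),cv2.COLOR_RGB2BGR))
for c in('scene','top'):
    for l in['bottle_inner','bottle_outer','jar','stop_knob','cup_red','pepper_tin']:
        print(c,l,[(np.round(d['point'],3).tolist(),round(d['score'],2)) for d in manip.landmark_of(c,l)[:2]])
```

```text
t 21.0 pos [0.4461 0.2772 0.2951] yaw_y -1.77 F [-0.4  0.   0.2] gap 0.0555 q7 -0.63 need/40mm [5.38 0.05 1.56]
scene bottle_inner [([0.432, -0.055, 0.02], 0.59)]
scene bottle_outer [([0.447, 0.043, 0.021], 0.6)]
scene jar [([0.428, -0.144, 0.017], 0.88), ([0.485, -0.407, 0.004], 0.6)]
scene stop_knob [([0.399, 0.302, 0.002], 0.18)]
scene cup_red [([0.402, 0.303, 0.008], 0.65), ([0.432, -0.145, 0.02], 0.62)]
scene pepper_tin [([0.509, 0.294, 0.001], 0.49)]
top bottle_inner [([0.432, -0.061, 0.018], 0.58)]
top bottle_outer [([0.442, 0.05, 0.02], 0.7)]
top jar [([0.43, -0.15, 0.019], 0.78), ([0.482, -0.414, 0.001], 0.62)]
top stop_knob []
top cup_red [([0.443, 0.049, 0.019], 0.56)]
top pepper_tin []
```

View pics/crop9.png

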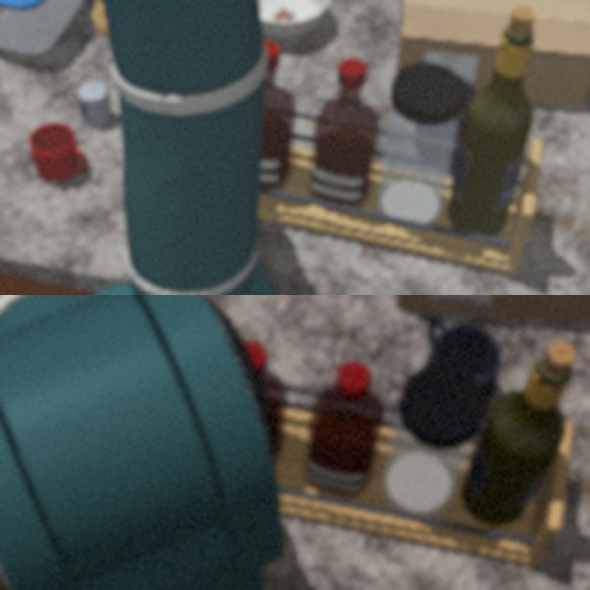

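Both bottles stand free, caps at crop (271,50) and (352,70) in the scene view. Now I'll grip the knob.

Emit:
{"fn": "apply_moves", "kwargs": {
  "steps": [
    [0.44, 0, 0.04, 0.8, 0],
    [0.44, 0, 0, 0.78, 0],
    [0.44, 0.8, 0, 0, 0],
    [0.44, 0.8, 0, 0, 0],
    [0.44, 0.8, 0, 0, 0],
    [0.44, 0.8, 0, 0, 0],
    [0.44, 0.6, 0, 0, 0],
    [0.44, 0.5, 0, 0, 0],
    [0.44, 0, 0, 0, 0]
  ]
}}

```text
t: 22.6
tool_pos: [0.445, 0.2074, 0.1216]
orientation: [-0.508, -0.491, 0.511, -0.49]
ft_force: [0.2, -0.1, 0.6]
finger_gap: 0.0406
```

Run:
```python
from h import *
need((.4455,.214,.083))
```

```text
t 22.6 pos [0.445  0.2074 0.1216] yaw_y -2.24 F [ 0.2 -0.1  0.6] gap 0.0406 q7 -0.48 need/40mm [ 0.96  0.01 -0.17]
```

Emit:
{"fn": "apply_moves", "kwargs": {
  "steps": [
    [0.44, 0, 0, -0.15, 0],
    [0.44, 0.5, 0, 0, 0],
    [0.44, 0.46, 0, 0, 0],
    [0.44, 0, 0, 0, 0]
  ]
}}

```text
t: 23.0
tool_pos: [0.4465, 0.2146, 0.0851]
orientation: [-0.509, -0.49, 0.51, -0.49]
ft_force: [-0.2, 0.2, -0.1]
finger_gap: 0.0404
```

Emit:
{"fn": "apply_moves", "kwargs": {
  "steps": [
    [0, 0, 0, 0, 0],
    [0, 0, 0, 0, 0],
    [0, 0, 0, 0, 0],
    [0, 0, 0, 0, 0],
    [0, 0, 0, 0, 0]
  ],
  "newtons": 25
}}

```text
t: 23.5
tool_pos: [0.4473, 0.2145, 0.0859]
orientation: [0.51, 0.49, -0.509, 0.49]
ft_force: [0.0, -0.0, 0.2]
finger_gap: 0.0028
```

The fingers closed on nothing, so the knob isn't where I expected. I'll back up and look.

Emit:
{"fn": "apply_moves", "kwargs": {
  "steps": [
    [0, -1, 0, 0, 0],
    [0, -1, 0, 0, 0],
    [0, -1, 0, 0, 0],
    [0.5, -0.8, 0, -1, 0],
    [0.5, 0, 0, -1, 0],
    [0.5, 0, 0, -1, 0],
    [0.5, 0, 0, -1, 0],
    [0.5, 0, 0, -1, 0],
    [0.5, 0, 0, -1, 0],
    [0.5, 0, 0, -1, 0],
    [0.5, 0, 0, -1, 0],
    [0.5, 0, 0, 0, 0]
  ]
}}

```text
t: 24.7
tool_pos: [0.4563, 0.5388, 0.2349]
orientation: [-0.508, -0.493, 0.508, -0.491]
ft_force: [0.3, 0.6, 0.2]
finger_gap: 0.0458
```

Run:
```python
from h import *
need((.446,.215,.08))
a=snap('scene','s10.png');b=snap('top','t10.png')
r=lambda i:cv2.resize(i,(590,int(590*i.shape[0]/i.shape[1])),interpolation=cv2.INTER_CUBIC)
cv2.imwrite('pics/crop10.png',cv2.cvtColor(np.vstack([r(a[150:260,215:435]),r(b[160:260,235:435])]),cv2.COLOR_RGB2BGR))
for c in('scene','top'):
    for l in['stop_knob','stop_face','bottle_outer']:
        for f in ('landmark_of','recognise'):print(c,l,[(np.round(d['point'],3).tolist(),round(d['score'],2)) for d in getattr(manip,f)(c,l)[:2]])
```

```text
t 24.7 pos [0.4563 0.5388 0.2349] yaw_y -1.85 F [0.3 0.6 0.2] gap 0.0458 q7 -0.91 need/40mm [3.86 0.01 8.11]
scene stop_knob []
scene stop_knob []
scene stop_face []
scene stop_face []
scene bottle_outer [([0.446, 0.044, 0.018], 0.57)]
scene bottle_outer [([0.422, 0.033, 0.131], 0.9), ([0.405, -0.231, 0.183], 0.16)]
top stop_knob [([0.445, 0.211, 0.095], 0.9)]
top stop_knob [([0.437, 0.173, 0.1], 0.71), ([0.503, 0.294, 0.05], 0.5)]
top stop_face [([0.446, 0.17, 0.018], 0.96)]
top stop_face [([0.442, 0.173, 0.099], 0.58), ([0.593, -0.18, 0.065], 0.41)]
top bottle_outer [([0.443, 0.048, 0.017], 0.85)]
top bottle_outer [([0.427, 0.046, 0.146], 0.6)]
```

View pics/crop10.png

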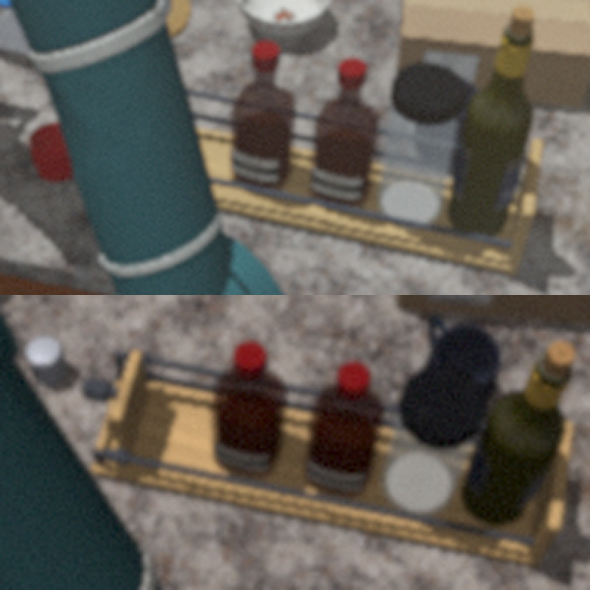

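The view is clear now. Both bottles stand upright, with caps at (265,52) and (352,70) in the scene crop. In the top crop the stop is at (125,405) and the dark knob at (98,387). I'll check the knob's pixel against the assumed position.

Run:
```python
from h import *
b=cv2.imread('pics/t10.png')
print(b[183:200,258:282].sum(2))
print('exp px',proj('top',[[.445,.211,.095],[.445,.226,.096],[.445,.196,.096],[.445,.211,.0]]).round(1))
# stop top-edge ends & shift check
print('stop top corners',proj('top',[[.49,.170,.124],[.40,.174,.124]]).round(1))
m=np.array(manip.camera_info('top')['mtx']);print(m)
print(onplane('top',(268.2,191.2),P=[0,0,.1],n=np.array([0,0,1])))
```

```text
[[264 315 353 362 366 373 368 330 315 321 362 376 356 324 323 286 216 160
  204 327 429 473 438 357]
 [195 238 282 321 349 356 346 304 289 316 337 357 351 335 320 308 254 191
  217 335 442 469 420 326]
 [171 176 218 267 321 359 339 298 283 287 316 351 363 357 350 331 276 188
  243 364 447 463 402 288]
 [170 174 190 231 314 353 336 303 275 277 303 328 346 355 351 338 275 210
  281 416 467 454 366 268]
 [181 198 197 235 302 332 319 302 269 284 293 306 332 345 340 321 264 236
  308 426 466 427 343 225]
 [201 211 220 278 292 293 294 265 252 253 273 269 278 301 315 316 293 292
  354 420 446 386 293 192]
 [196 227 277 324 318 286 256 240 234 233 237 240 238 252 270 306 344 360
  393 431 415 353 252 180]
 [208 258 328 362 334 284 240 221 228 230 220 230 221 205 230 302 359 390
  420 429 401 309 214 171]
 [272 323 387 393 345 268 228 225 217 229 228 224 214 199 209 287 332 377
  425 423 381 286 186 162]
 [371 395 433 421 352 262 210 192 203 212 217 218 199 174 199 247 299 367
  420 416 347 248 177 152]
 [431 446 462 453 386 286 201 181 187 199 199 194 173 165 186 225 288 380
  425 398 335 22
[... 195 characters left out ...]
 248 169 159 161]
 [462 452 451 452 454 431 416 383 357 344 352 333 336 362 402 423 428 435
  403 329 225 161 157 162]
 [440 450 436 445 453 452 449 432 391 401 416 423 416 415 446 450 457 447
  400 303 199 154 149 168]
 [421 437 440 447 461 471 472 455 425 428 446 457 455 432 457 465 471 454
  384 287 194 166 159 152]
 [402 427 436 453 475 489 490 463 448 444 446 443 440 434 452 477 478 445
  363 260 172 171 161 140]]
exp px [[267.1 192.2]
 [262.5 191.3]
 [271.7 192.7]
 [270.6 205. ]]
stop top corners [[281.9 177.5]
 [274.3 202.5]]
[[398.56396888   0.         320.60044756]
 [  0.         398.56396888 201.65978243]
 [  0.           0.           1.        ]]
[0.44649252 0.20723113 0.1       ]
```

Run:
```python
from h import *
f=lambda p:((proj('scene',p)-[265,150])*4.5).round(0).tolist()
print(f([[.433,-.0562,.1923],[.433,-.0562,.211],[.413,-.0562,.1923],[.433,-.0562,.24]]))
print('cap/foot s6 inner',f([[.434,-.057,.226],[.434,-.057,.203],[.434,-.057,.018]]))
a=cv2.imread('pics/s10.png');
```

```text
[[354.0, 153.0], [356.0, 132.0], [349.0, 172.0], [358.0, 100.0]]
cap/foot s6 inner [[358.0, 115.0], [356.0, 140.0], [341.0, 320.0]]
```

The knob is where I thought it was. But in the hanging picture the fingertips sit ~20 mm higher than the reported TCP. That also explains both slips off the caps, so I'll grip the knob lower by that amount.

Emit:
{"fn": "apply_moves", "kwargs": {
  "steps": [
    [0.44, 0, 0.01, 1, 0],
    [0.44, 0, 0, 1, 0],
    [0.44, 0, 0, 1, 0],
    [0.44, 0, 0, 1, 0],
    [0.44, 0, 0, 1, 0],
    [0.44, 0, 0, 1, 0],
    [0.44, 0, 0, 1, 0],
    [0.44, 0, 0, 0.8, 0],
    [0.44, 0, 0, 0.3, 0],
    [0.44, 0, 0, 0, 0],
    [0.44, 0.9, 0, 0, 0],
    [0.44, 0.9, 0, 0, 0]
  ]
}}

```text
t: 26.6
tool_pos: [0.4482, 0.2123, 0.1648]
orientation: [0.511, 0.491, -0.508, 0.491]
ft_force: [-0.1, 0.5, -1.1]
finger_gap: 0.0404
```

Run:
```python
from h import *
need((.446,.213,.061))
```

```text
t 26.6 pos [0.4482 0.2123 0.1648] yaw_y -2.1 F [-0.1  0.5 -1.1] gap 0.0404 q7 -0.5 need/40mm [ 2.6  -0.06 -0.01]
```

Emit:
{"fn": "apply_moves", "kwargs": {
  "steps": [
    [0.44, 0.7, -0.05, 0, 0],
    [0.44, 0.7, 0, 0, 0],
    [0.44, 0.6, 0, 0, 0],
    [0.44, 0.4, 0, 0, 0],
    [0.44, 0.15, 0, 0, 0],
    [0.44, 0, 0, 0, 0]
  ]
}}

```text
t: 27.2
tool_pos: [0.4448, 0.2108, 0.0619]
orientation: [-0.509, -0.491, 0.51, -0.49]
ft_force: [-0.3, -0.1, 0.2]
finger_gap: 0.0407
```

Emit:
{"fn": "apply_moves", "kwargs": {
  "steps": [
    [0, 0, 0, 0, 0],
    [0, 0, 0, 0, 0],
    [0, 0, 0, 0, 0],
    [0, 0, 0, 0, 0],
    [0, 0, 0, 0, 0]
  ],
  "newtons": 25
}}

```text
t: 27.7
tool_pos: [0.4469, 0.2103, 0.0637]
orientation: [0.511, 0.49, -0.508, 0.49]
ft_force: [4.1, 1.6, 1.2]
finger_gap: 0.0238
```

The knob is held (gap 24 mm). Both bottles stand free, so I'll slide the stop.

Emit:
{"fn": "apply_moves", "kwargs": {
  "steps": [
    [0, 0, 0, 0.3, 0],
    [0, 0, 0, 0.4, 0],
    [0, 0, 0, 0.4, 0],
    [0, 0, 0, 0.4, 0],
    [0, 0, 0, 0.25, 0],
    [0, 0, 0, 0.15, 0],
    [0, 0, 0, 0, 0]
  ]
}}

```text
t: 28.4
tool_pos: [0.4431, 0.1331, 0.0635]
orientation: [0.51, 0.49, -0.509, 0.49]
ft_force: [1.4, 0.0, 8.6]
finger_gap: 0.024
```

Emit:
{"fn": "apply_moves", "kwargs": {
  "steps": [
    [0, 0, 0, 0.1, 0],
    [0, 0, 0, 0.1, 0],
    [0, 0, 0, 0.1, 0],
    [0, 0, 0, 0.1, 0],
    [0, 0, 0, 0, 0]
  ]
}}

```text
t: 28.9
tool_pos: [0.4424, 0.1191, 0.0636]
orientation: [0.51, 0.49, -0.509, 0.49]
ft_force: [2.6, 5.0, 7.0]
finger_gap: 0.0239
```

Emit:
{"fn": "apply_moves", "kwargs": {
  "steps": [
    [0, 0, 0, 0.1, 0],
    [0, 0, 0, 0.1, 0],
    [0, 0, 0, 0.1, 0],
    [0, 0, 0, 0.1, 0],
    [0, 0, 0, 0, 0]
  ]
}}

```text
t: 29.4
tool_pos: [0.4417, 0.1033, 0.0636]
orientation: [0.51, 0.491, -0.509, 0.49]
ft_force: [0.6, 4.6, 7.1]
finger_gap: 0.0242
```

Run:
```python
from h import *
need((.44,.0695,.061))
a=snap('scene','s11.png');b=snap('top','t11.png')
r=lambda i:cv2.resize(i,(590,int(590*i.shape[0]/i.shape[1])),interpolation=cv2.INTER_CUBIC)
cv2.imwrite('pics/crop11.png',cv2.cvtColor(np.vstack([r(a[150:260,215:435]),r(b[160:260,235:435])]),cv2.COLOR_RGB2BGR))
for c in('scene','top'):
    for l in['bottle_outer','bottle_inner','jar','wine_bottle']:
        print(c,l,[(np.round(d['point'],3).tolist(),round(d['score'],2)) for d in manip.landmark_of(c,l)[:1]])
```

```text
t 29.4 pos [0.4417 0.1033 0.0636] yaw_y -2.19 F [0.6 4.6 7.1] gap 0.0242 q7 -0.25 need/40mm [ 0.06 -0.01  0.85]
scene bottle_outer [([0.449, 0.024, 0.02], 0.8)]
scene bottle_inner [([0.433, -0.054, 0.016], 0.64)]
scene jar [([0.487, -0.411, 0.002], 0.84)]
scene wine_bottle [([0.43, -0.232, 0.019], 0.58)]
top bottle_outer [([0.445, 0.028, 0.015], 0.73)]
top bottle_inner [([0.432, -0.059, 0.018], 0.73)]
top jar [([0.483, -0.416, -0.001], 0.78)]
top wine_bottle [([0.426, -0.228, 0.018], 0.81)]
```

Emit:
{"fn": "apply_moves", "kwargs": {
  "steps": [
    [0, 0, 0, 0.08, 0],
    [0, 0, 0, 0.08, 0],
    [0, 0, 0, 0.08, 0],
    [0, 0, 0, 0.08, 0],
    [0, 0, 0, 0, 0]
  ]
}}

```text
t: 30.4
tool_pos: [0.4411, 0.0916, 0.0636]
orientation: [0.51, 0.491, -0.508, 0.49]
ft_force: [1.3, 8.7, 6.9]
finger_gap: 0.0241
```

Emit:
{"fn": "apply_moves", "kwargs": {
  "steps": [
    [0, 0, 0, 0.06, 0],
    [0, 0, 0, 0.06, 0],
    [0, 0, 0, 0.06, 0],
    [0, 0, 0, 0.06, 0],
    [0, 0, 0, 0, 0]
  ]
}}

```text
t: 30.9
tool_pos: [0.4407, 0.0825, 0.0636]
orientation: [0.51, 0.491, -0.508, 0.49]
ft_force: [1.5, 9.1, 6.7]
finger_gap: 0.0238
```

Run:
```python
from h import *
need((.44,.0695,.061))
a=snap('scene','s12.png');b=snap('top','t12.png')
r=lambda i:cv2.resize(i,(590,int(590*i.shape[0]/i.shape[1])),interpolation=cv2.INTER_CUBIC)
cv2.imwrite('pics/crop12.png',cv2.cvtColor(np.vstack([r(a[150:260,215:435]),r(b[160:260,235:435])]),cv2.COLOR_RGB2BGR))
for c in('scene','top'):
    for l in['bottle_outer','bottle_inner','jar','wine_bottle']:
        print(c,l,[(np.round(d['point'],3).tolist(),round(d['score'],2)) for d in manip.landmark_of(c,l)[:1]])
```

```text
t 30.9 pos [0.4407 0.0825 0.0636] yaw_y -2.13 F [1.5 9.1 6.7] gap 0.0238 q7 -0.2 need/40mm [ 0.06 -0.01  0.33]
scene bottle_outer [([0.446, 0.004, 0.018], 0.88)]
scene bottle_inner [([0.434, -0.067, 0.019], 0.76)]
scene jar [([0.486, -0.41, 0.006], 0.78)]
scene wine_bottle [([0.428, -0.234, 0.019], 0.67)]
top bottle_outer []
top bottle_inner [([0.432, -0.072, 0.019], 0.65)]
top jar [([0.48, -0.415, 0.002], 0.85)]
top wine_bottle [([0.424, -0.228, 0.02], 0.7)]
```

The viewer's limit is reached, so I'll go on by forces and landmarks. The value is ≈0.128, and I'll push on in small steps until the force rises.

Emit:
{"fn": "apply_moves", "kwargs": {
  "steps": [
    [0, 0, 0, 0.05, 0],
    [0, 0, 0, 0.05, 0],
    [0, 0, 0, 0.05, 0],
    [0, 0, 0, 0, 0]
  ]
}}

```text
t: 31.8
tool_pos: [0.4404, 0.0766, 0.0636]
orientation: [0.51, 0.491, -0.508, 0.49]
ft_force: [0.5, 9.7, 7.1]
finger_gap: 0.0235
```

Emit:
{"fn": "apply_moves", "kwargs": {
  "steps": [
    [0, 0, 0, 0.05, 0],
    [0, 0, 0, 0.04, 0],
    [0, 0, 0, 0, 0]
  ]
}}

```text
t: 32.1
tool_pos: [0.4403, 0.0745, 0.0636]
orientation: [0.511, 0.492, -0.507, 0.49]
ft_force: [0.2, 14.2, 5.6]
finger_gap: 0.024
```

Run:
```python
from h import *
need((.44,.0675,.061))
b=snap('scene','s13.png')
for l in['bottle_outer','bottle_inner','jar','wine_bottle']:
    for f in('landmark_of','recognise'): print(l,f,[(np.round(d['point'],3).tolist(),round(d['score'],2)) for d in getattr(manip,f)('scene',l)[:2]])
```

```text
t 32.1 pos [0.4403 0.0745 0.0636] yaw_y -2.08 F [ 0.2 14.2  5.6] gap 0.024 q7 -0.18 need/40mm [ 0.06 -0.    0.18]
bottle_outer landmark_of [([0.448, -0.003, 0.018], 0.76)]
bottle_outer recognise [([0.422, -0.009, 0.131], 0.67)]
bottle_inner landmark_of [([0.432, -0.074, 0.018], 0.71)]
bottle_inner recognise [([0.406, -0.078, 0.137], 0.87), ([0.396, -0.156, 0.171], 0.7)]
jar landmark_of [([0.486, -0.411, 0.004], 0.93), ([0.428, -0.154, 0.021], 0.83)]
jar recognise [([0.398, -0.157, 0.171], 0.85), ([0.454, -0.405, 0.147], 0.78)]
wine_bottle landmark_of [([0.431, -0.23, 0.021], 0.96)]
wine_bottle recognise [([0.405, -0.234, 0.183], 0.93)]
```

Emit:
{"fn": "apply_moves", "kwargs": {
  "steps": [
    [0, 0, 0, 0.04, 0],
    [0, 0, 0, 0.04, 0],
    [0, 0, 0, 0, 0]
  ]
}}

```text
t: 32.85
tool_pos: [0.4402, 0.072, 0.0636]
orientation: [0.511, 0.492, -0.507, 0.49]
ft_force: [0.9, 16.8, 5.5]
finger_gap: 0.0239
```

Emit:
{"fn": "apply_moves", "kwargs": {
  "steps": [
    [0, 0, 0, 0.03, 0],
    [0, 0, 0, 0.03, 0],
    [0, 0, 0, 0, 0]
  ]
}}

```text
t: 33.15
tool_pos: [0.4401, 0.0698, 0.0636]
orientation: [0.511, 0.492, -0.507, 0.49]
ft_force: [0.8, 16.5, 5.0]
finger_gap: 0.0237
```

The whole row slid together at ~16.5 N with travel ≈ 0.1405, so it's closed to a few mm. I'll let go and retreat.

Emit:
{"fn": "apply_moves", "kwargs": {
  "steps": [
    [0.44, 0, 0, 0, 0],
    [0.44, 0, 0, 0, 0],
    [0.44, 0, 0, 0, 0],
    [0.44, 0, 0, 0, 0]
  ]
}}

```text
t: 33.55
tool_pos: [0.4388, 0.0632, 0.0624]
orientation: [-0.509, -0.49, 0.51, -0.49]
ft_force: [-0.5, 0.3, -0.3]
finger_gap: 0.0406
```

Emit:
{"fn": "apply_moves", "kwargs": {
  "steps": [
    [0.44, -0.5, 0, 0, 0],
    [0.44, -1, 0, 0, 0],
    [0.44, -1, 0, 0, 0],
    [0.44, -1, 0, 0, 0],
    [0.44, -1, 0, -0.5, 0],
    [0.44, 0, 0, -1, 0],
    [0.44, 0, 0, -1, 0],
    [0.44, 0, 0, -1, 0],
    [0.44, 0, 0, -1, 0],
    [0.44, 0, 0, -1, 0],
    [0.44, 0, 0, -1, 0],
    [0.44, 0, 0, -1, 0]
  ]
}}

```text
t: 34.75
tool_pos: [0.4512, 0.3645, 0.2423]
orientation: [-0.509, -0.49, 0.51, -0.49]
ft_force: [0.7, -0.1, 0.3]
finger_gap: 0.0404
```

Emit:
{"fn": "apply_moves", "kwargs": {
  "steps": [
    [0.44, 0, 0, -1, 0],
    [0.44, 0, 0, -1, 0],
    [0.44, 0, 0, -1, 0],
    [0.44, 0, 0, 0, 0],
    [0.44, 0, 0, 0, 0]
  ]
}}

```text
t: 35.25
tool_pos: [0.4556, 0.4833, 0.2414]
orientation: [-0.509, -0.49, 0.51, -0.491]
ft_force: [0.0, -0.5, -1.5]
finger_gap: 0.0404
```

Run:
```python
from h import *
need((.44,.0675,.061))
a=snap('scene','s14.png');b=snap('top','t14.png')
for c in('scene','top'):
  for l in['stop_face','stop_knob','bottle_outer','bottle_inner','jar','wine_bottle','rack','cup_red','mug_navy','pepper_tin']:
    print(c,l,*[[(np.round(d['point'],3).tolist(),round(d['score'],2)) for d in getattr(manip,f)(c,l)[:2]] for f in('landmark_of','recognise')])
i=b[...,::-1].astype(int); m=((i[...,2]>80)&(i[...,1]<45)&(i[...,0]<60)&(i[...,2]>3*i[...,1])).astype('uint8');m[:150]=0;m[260:]=0
k=cv2.connectedComponentsWithStats(m);print([(s.tolist(),c.round(1).tolist()) for s,c in zip(k[2][1:],k[3][1:]) if s[4]>8])
print('expected upright caps',proj('top',[[.437,0,.21],[.434,-.078,.21]]).round(1))
```

```text
t 35.25 pos [0.4556 0.4833 0.2414] yaw_y -2.19 F [ 0.  -0.5 -1.5] gap 0.0404 q7 -0.9 need/40mm [4.530e+00 1.000e-02 1.039e+01]
scene stop_face [([0.437, 0.027, 0.016], 0.79), ([0.426, -0.161, 0.021], 0.17)] [([0.415, 0.037, 0.099], 0.5)]
scene stop_knob [([0.441, 0.072, 0.096], 0.68), ([0.448, -0.009, 0.017], 0.61)] [([0.413, 0.036, 0.102], 0.8)]
scene bottle_outer [([0.443, -0.011, 0.018], 0.68)] [([0.42, -0.019, 0.135], 0.93)]
scene bottle_inner [([0.435, -0.078, 0.018], 0.76), ([0.436, -0.038, -0.004], 0.54)] [([0.411, 0.034, 0.102], 0.7), ([0.407, -0.078, 0.136], 0.67)]
scene jar [([0.486, -0.409, 0.004], 0.69), ([0.427, -0.157, 0.019], 0.68)] [([0.393, -0.158, 0.17], 0.73), ([0.456, -0.406, 0.148], 0.73)]
scene wine_bottle [([0.427, -0.235, 0.02], 0.96)] [([0.404, -0.236, 0.182], 0.65), ([0.415, 0.038, 0.102], 0.32)]
scene rack [([0.436, -0.04, -0.002], 0.83), ([0.439, 0.033, 0.02], 0.38)] [([0.383, -0.077, 0.016], 0.58)]
scene cup_red [([0.402, 0.3, 0.006], 0.6)] [([0.394, 0.307, 0.038], 0.58)]
scene mug_navy [] []
scene pepper_tin [([0.439, 0.071, 0.099], 0.38)] []
top stop_fa
[... 267 characters left out ...]
005, 0.147], 0.7)]
top bottle_inner [([0.43, -0.082, 0.018], 0.82)] [([0.412, -0.083, 0.145], 0.79), ([0.422, -0.006, 0.146], 0.26)]
top jar [([0.481, -0.415, 0.0], 0.69), ([0.427, -0.16, 0.017], 0.56)] [([0.457, -0.402, 0.169], 0.84), ([0.4, -0.156, 0.212], 0.6)]
top wine_bottle [([0.423, -0.234, 0.02], 0.56)] [([0.404, -0.226, 0.209], 0.78)]
top rack [([0.438, -0.031, -0.003], 0.93)] [([0.412, 0.055, 0.012], 0.86)]
top cup_red [] [([0.426, 0.04, 0.105], 0.53)]
top mug_navy [([0.573, -0.165, -0.0], 0.72)] [([0.595, -0.174, 0.063], 0.76)]
top pepper_tin [] []
[([333, 179, 9, 9, 68], [337.0, 183.2]), ([358, 185, 10, 9, 72], [362.5, 189.5])]
expected upright caps [[333.1 187.5]
 [359.9 192.5]]
```

```bash
python3 -c "
from bench import manip
print(manip.sign_off(), manip.read_state()['t'])"
```

```text
the job is handed in; nothing more can be done
the job is handed in; nothing more can be done
```

Both amber bottles are standing on their own in the row, the stop is slid up to them, and the job is handed in at about 36 s. I lifted the inner bottle and then the outer one by its cap, set each down and let go. Only then did I slide the stop by its knob, until the whole row moved together at about 16.5 N.

**Last checks**
- **Row:** the feet are at y ≈ -0.006 (outer) and -0.080 (inner), about a bottle's width apart. Both caps show about 75 mm apart, as two upright bottles would. The jar is at -0.158 and the wine bottle at -0.234, both standing.
- **Stop:** its inner face is at y ≈ 0.028 to 0.030, and about 0.0275 would be packed tight. I estimate only a few mm of play, give or take about 5 mm.
- **Bystanders:** the red cup and navy mug were found where they started. The pepper tin was hidden by the arm in the last pictures; an earlier look, before the stop moved, showed it in place, and I felt no contact near it.

**What went wrong or disagreed**
- The first grip slipped off each cap and missed the knob. In one picture the fingertips looked about 20 mm higher than the reported tool position. Gripping 14 mm lower for the caps and about 22 mm lower for the knob worked each time.
- I reached the picture limit before the final look, so the end state was checked only from position readings and cap positions, not by eye.

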